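# Charge scoop held ready over the casting crucible

### The job

With the scoop, scoop at least three of the five brass nuggets out of the wooden sorting tray, not touching them with the fingers, and carry them over the firebrick to the crucible without spilling any on the bench; what you do not scoop stays in the tray. Finish still holding the loaded scoop still and level, its pan centred over the crucible's mouth and in line with the crucible's length, hovering about a finger's width (15 mm) above the rim, ready to tip. Never touch the crucible, and leave the bricks and everything else on the bench where they are.

Things in the scene. Friction and masses are not known exactly. Their poses are not given: they have to be found in the camera images.
- scoop: Loose steel scoop, about 160 g. Pan 84 long (x) x 64 wide, floor 2, side walls 26 high, back wall 28, front (+x) open. Upright wooden grip block at the back: 12 thick (x) x 30 wide (y), centred at x = -48, top 88 above the underside. Grip its +x and -x faces, fingertips 45 or more above the underside to clear the contents. Origin: centre of the pan's underside; x to the open front, z up.
- scoop_pan (a point): Point in the scoop 12 mm above the centre of the pan's underside.
- tray: Fixed plywood sorting tray, a channel 225 x 88 outside, walls 36 high, 4 thick, floor 4 thick. Inside: 80 wide, x = -115 (near wall) to +102; floor flat up to x = +86, then a 65 degree ramp rises 32 to the far end board, 60 high: nuggets pushed against it climb it and tumble into the scoop. Origin: underside, on the centre line; x towards the ramp.
- crucible_rim (a point): Centre of the open mouth of the crucible, level with its rim, 50 above the bench; x along the crucible's length, z up.
- crucible: Fixed open rectangular fireclay crucible, off-white, 120 long (x) x 94 wide x 50 high, walls 11 thick, a small pouring spout 28 further on the +x end, not above the rim. It stands on one side of the tray, the scoop on the other; they change sides. Origin: centre of its underside.
- nugget0: One of five alike brass nuggets lying flat in the tray, between the near half and the foot of the ramp: rounded disc 20 in diameter, 14 high with bevelled edges, 22 g. Origin: its centre.
- nugget1: One of five alike brass nuggets lying flat in the tray, between the near half and the foot of the ramp: rounded disc 20 in diameter, 14 high with bevelled edges, 22 g. Origin: its centre.
- nugget2: One of five alike brass nuggets lying flat in the tray, between the near half and the foot of the ramp: rounded disc 20 in diameter, 14 high with bevelled edges, 22 g. Origin: its centre.
- nugget3: One of five alike brass nuggets lying flat in the tray, between the near half and the foot of the ramp: rounded disc 20 in diameter, 14 high with bevelled edges, 22 g. Origin: its centre.
- nugget4: One of five alike brass nuggets lying flat in the tray, between the near half and the foot of the ramp: rounded disc 20 in diameter, 14 high with bevelled edges, 22 g. Origin: its centre.
- brick_left: Loose firebrick on edge, 200 (x) x 45 (y) x 75 high, between the tray and whatever stands to its left. A bystander and an obstacle. Origin: centre of its underside.
- brick_right: Loose firebrick on edge, 200 (x) x 45 (y) x 75 high, between the tray and whatever stands to its right. A bystander and an obstacle. Origin: centre of its underside.
- bench_block: Steel bench block 90 x 90 x 25 beyond the tray; bystander.
- amber_jar: Amber glass jar, 60 in diameter, 110 high; bystander.
- amber_bottle: Amber glass bottle, 48 in diameter, 100 high; bystander.
- wire_spool: Brass spool, 60 in diameter, 35 high; bystander.
- hammer: Hammer lying on the bench, 200 long; bystander.
- brass_plate: Brass plate 70 x 40 x 6 lying flat; bystander.
Things that resemble listed ones, but are neither listed nor needed, are in the scene too. What is shaped like the scoop but blue or turquoise is not meant.

How it is judged:
On the way:
1. the scoop, held by the fingers, is lifted clear of the tray with at least three nuggets in it (((distance between each of nugget0, nugget1, nugget2 and scoop_pan below 0.05 m and z of each of nugget0, nugget1, nugget2 in the frame of scoop above 0.004 m) or (distance between each of nugget0, nugget1, nugget3 and scoop_pan below 0.05 m and z of each of nugget0, nugget1, nugget3 in the frame of scoop above 0.004 m) or (distance between each of nugget0, nugget1, nugget4 and scoop_pan below 0.05 m and z of each of nugget0, nugget1, nugget4 in the frame of scoop above 0.004 m) or (distance between each of nugget0, nugget2, nugget3 and scoop_pan below 0.05 m and z of each of nugget0, nugget2, nugget3 in the frame of scoop above 0.004 m) or (distance between each of nugget0, nugget2, nugget4 and scoop_pan below 0.05 m and z of each of nugget0, nugget2, nugget4 in the frame of scoop above 0.004 m) or (distance between each of nugget0, nugget3, nugget4 and scoop_pan below 0.05 m and z of each of nugget0, nugget3, nugget4 in the frame of scoop above 0.004 m) or (distance between each of nugget1, nugget2, nugget3 and scoop_pan below 0.05 m and z of each of nugget1, nugget2, nugget3 in the frame of scoop above 0.004 m) or (distance between each of nugget1, nugget2, nugget4 and scoop_pan below 0.05 m and z of each of nugget1, nugget2, nugget4 in the frame of scoop above 0.004 m) or (distance between each of nugget1, nugget3, nugget4 and scoop_pan below 0.05 m and z of each of nugget1, nugget3, nugget4 in the frame of scoop above 0.004 m) or (distance between each of nugget2, nugget3, nugget4 and scoop_pan below 0.05 m and z of each of nugget2, nugget3, nugget4 in the frame of scoop above 0.004 m)) and height (world z) of scoop above 0.06 m and contact force between the fingers and scoop above 0.5 N), for 0.2 s.
At the end, for the whole second after the job is handed in: Scoop gripped and still (under 20 mm/s), 3 or more nuggets in it, the others in the tray; pan centre within 15 mm of the centre of the crucible's mouth, underside 4 to 30 mm above the rim, in line with the crucible within 9 degrees (either way), level within 8 degrees, not touching it (((distance between each of nugget0, nugget1, nugget2 and scoop_pan below 0.05 m and z of each of nugget0, nugget1, nugget2 in the frame of scoop above 0.004 m) or (distance between each of nugget0, nugget1, nugget3 and scoop_pan below 0.05 m and z of each of nugget0, nugget1, nugget3 in the frame of scoop above 0.004 m) or (distance between each of nugget0, nugget1, nugget4 and scoop_pan below 0.05 m and z of each of nugget0, nugget1, nugget4 in the frame of scoop above 0.004 m) or (distance between each of nugget0, nugget2, nugget3 and scoop_pan below 0.05 m and z of each of nugget0, nugget2, nugget3 in the frame of scoop above 0.004 m) or (distance between each of nugget0, nugget2, nugget4 and scoop_pan below 0.05 m and z of each of nugget0, nugget2, nugget4 in the frame of scoop above 0.004 m) or (distance between each of nugget0, nugget3, nugget4 and scoop_pan below 0.05 m and z of each of nugget0, nugget3, nugget4 in the frame of scoop above 0.004 m) or (distance between each of nugget1, nugget2, nugget3 and scoop_pan below 0.05 m and z of each of nugget1, nugget2, nugget3 in the frame of scoop above 0.004 m) or (distance between each of nugget1, nugget2, nugget4 and scoop_pan below 0.05 m and z of each of nugget1, nugget2, nugget4 in the frame of scoop above 0.004 m) or (distance between each of nugget1, nugget3, nugget4 and scoop_pan below 0.05 m and z of each of nugget1, nugget3, nugget4 in the frame of scoop above 0.004 m) or (distance between each of nugget2, nugget3, nugget4 and scoop_pan below 0.05 m and z of each of nugget2, nugget3, nugget4 in the frame of scoop above 0.004 m)) and contact force between the fingers and scoop above 0.5 N and horizontal distance between scoop and crucible_rim below 0.015 m and z of scoop in the frame of crucible_rim between 0.004 and 0.03 m and angle between the x axis of scoop and the x axis of crucible_rim, either way round below 0.16 rad and angle between scoop's own z axis and vertical below 0.14 rad and linear speed of scoop below 0.02 m/s and contact force between scoop and crucible below 0.05 N and ((distance between nugget0 and scoop_pan below 0.05 m and z of nugget0 in the frame of scoop above 0.004 m) or (x of nugget0 in the frame of tray between -0.116 and 0.104 m and y of nugget0 in the frame of tray between -0.041 and 0.041 m and height (world z) of nugget0 below 0.05 m)) and ((distance between nugget1 and scoop_pan below 0.05 m and z of nugget1 in the frame of scoop above 0.004 m) or (x of nugget1 in the frame of tray between -0.116 and 0.104 m and y of nugget1 in the frame of tray between -0.041 and 0.041 m and height (world z) of nugget1 below 0.05 m)) and ((distance between nugget2 and scoop_pan below 0.05 m and z of nugget2 in the frame of scoop above 0.004 m) or (x of nugget2 in the frame of tray between -0.116 and 0.104 m and y of nugget2 in the frame of tray between -0.041 and 0.041 m and height (world z) of nugget2 below 0.05 m)) and ((distance between nugget3 and scoop_pan below 0.05 m and z of nugget3 in the frame of scoop above 0.004 m) or (x of nugget3 in the frame of tray between -0.116 and 0.104 m and y of nugget3 in the frame of tray between -0.041 and 0.041 m and height (world z) of nugget3 below 0.05 m)) and ((distance between nugget4 and scoop_pan below 0.05 m and z of nugget4 in the frame of scoop above 0.004 m) or (x of nugget4 in the frame of tray between -0.116 and 0.104 m and y of nugget4 in the frame of tray between -0.041 and 0.041 m and height (world z) of nugget4 below 0.05 m))); the arm keeps its last pose, push and grip.
It fails at once if anything touches the crucible (contact force between crucible and anything else above 0.5 N).
It fails at once if the fingers touch a nugget (contact force between the fingers and nugget0 above 0.3 N or contact force between the fingers and nugget1 above 0.3 N or contact force between the fingers and nugget2 above 0.3 N or contact force between the fingers and nugget3 above 0.3 N or contact force between the fingers and nugget4 above 0.3 N).
It fails at once if a nugget falls on the bench outside the tray ((not (x of nugget0 in the frame of tray between -0.116 and 0.104 m and y of nugget0 in the frame of tray between -0.041 and 0.041 m and height (world z) of nugget0 below 0.05 m) and height (world z) of nugget0 below 0.03 m) or (not (x of nugget1 in the frame of tray between -0.116 and 0.104 m and y of nugget1 in the frame of tray between -0.041 and 0.041 m and height (world z) of nugget1 below 0.05 m) and height (world z) of nugget1 below 0.03 m) or (not (x of nugget2 in the frame of tray between -0.116 and 0.104 m and y of nugget2 in the frame of tray between -0.041 and 0.041 m and height (world z) of nugget2 below 0.05 m) and height (world z) of nugget2 below 0.03 m) or (not (x of nugget3 in the frame of tray between -0.116 and 0.104 m and y of nugget3 in the frame of tray between -0.041 and 0.041 m and height (world z) of nugget3 below 0.05 m) and height (world z) of nugget3 below 0.03 m) or (not (x of nugget4 in the frame of tray between -0.116 and 0.104 m and y of nugget4 in the frame of tray between -0.041 and 0.041 m and height (world z) of nugget4 below 0.05 m) and height (world z) of nugget4 below 0.03 m)).
It fails at once if a brick or another bystander is moved more than 20 mm (distance of any of brick_left, brick_right, bench_block, amber_jar, amber_bottle, wire_spool, hammer, brass_plate from where it was at the start of the episode above 0.02 m).
It also fails if it takes over 67 s, if anything falls off the work surface, if the arm or the gripper's body presses on something with over 40 N, if the wrist force passes 120 N, or if a joint passes its speed limit or range.

### The arm

A 6-joint arm with a two-finger parallel gripper is mounted at the origin on the work surface. World frame = base frame: x ahead of the robot, y to its left, z up, the work surface at z = 0. Lengths are in m, angles in rad, forces in N, time in s.
With the tool pointing down it reaches from about 0.375 to 0.9 m from the base axis. Payload 3.1 kg.
Tool frame: the origin (TCP) lies at the very end of the fingers, on their centre line; the grasp point (between the pads) lies 19 mm behind it; z points along the fingers, y is the line along which they close (so a half turn about z gives the same grasp; the last joint's range is limited). The gripper opens to 85 mm and grips with 20 to 120 N. Pads are 22 mm wide; open, the fingers measure 114 mm over their backs; the gripper's body (76 mm by 85 mm) begins 54 mm behind the grasp point. The pads swing forward as they close: fully open they stand 13 mm farther back than shut.
Start: joints at [-1.387, 0.527, 1.433, -0, 1.181, -0.178], TCP at [0.222, -0.584, 0.231] pointing down, gripper open.
Joint ranges: [-3.08, 3.08], [-0.75, 2.2], [0.22, 2.44], [-1.43, 4.57], [0, 2.65], [-2.85, 2.85]. Speed limits (rad/s): [2.79, 2.79, 3.14, 3.14, 3.14, 3.14].

### API

Orientations are given as a unit quaternion [x, y, z, w].
In Python, from station import manip, vision gives the robot as it stands.
- The arm moves only by the tool drive_tool, never from a script. Its argument "deltas" is a list that holds one entry, the list of rows, each a list of 4 numbers: the shift along the tool's x, y, z in mm, then the turn about the tool's z in rad. A call has 1 to 5 rows; each row is the pose to reach, as a shift and turn from the pose commanded when the call began, along the tool's axes at that moment; what a row does not reach only later rows make up. A row lasts 1/12 s, in which the tool goes at most 41.7 mm and 7.16 degrees, less where a joint would pass 70% of its speed; a pose out of reach is approached as far as the arm can. A call with a gripper value outside its range is refused whole. "jaw" is the finger opening in mm, from 0 to 85.4, set as the call begins (left out, the last holds). The fingers move at their own pace and stop on an object; "force" is the grip in N (left out, the last holds). Time passes only in rows, so rows that repeat a pose let the fingers close. It gives the time, the measured TCP pose, the force, the opening and the grip force at its end, in the units of the state.
- manip.sense(): the state, without advancing time (a new reading comes with each control period).
- vision.snapshot(name): name is "scene" or "top"; returns the picture (480x640x3 uint8, red, green, blue); there is no depth.
- vision.camera_model(name): a dict with "camera_matrix" (3x3 intrinsics, pixels), "rvec" (rotation vector, rad) and "tvec" (3), from world to camera coordinates, as OpenCV has them. Camera axes: x right, y down, z forward; pixel columns grow to the right and rows downward; lengths in m; the calibration is good to about 2 mm. A picture is of the moment at which its call begins. camera_model takes no time and is no camera call.
- manip.sign_off(): hands the job in; it is judged then, once.
The state is a dict: "t": time; "q": joint angles; "qd": joint speeds; "tau": joint torques, N m; "tcp_pos": TCP position; "tool_rot": TCP orientation; "force": force on the tool from outside, world axes, zero at the start; "ft_torque": the same for the moment, N m; "finger_gap": opening from 0.0 (shut) to 1.0 (fully open); "gripper_force": force on a finger pad.
Only numpy, scipy, OpenCV 4.12 (cv2) and the standard library are available. Lean on these libraries where they do the work, as an engineer would, in place of code of your own. Each camera call takes 0.05 s, during which the arm holds its last target. There are 200 camera calls.

## Working session

There is one attempt and no reset: what is moved stays moved. The work goes in short steps, Python scripts to look and compute and a tool call to move; the robot and the scene stay as the last step left them, time stands still between calls to the robot, and variables do not carry over. Pictures are saved under pics/ and viewed, at most 10 in all, crops included, and the job is handed in when it is done.

Besides the shell and the picture viewer there is one more tool, called after ">>>" as name(argument=value, ...) on one line, values as JSON. drive_tool: Moves the arm, as the interface text tells. Its arguments: {"type":"object","properties":{"deltas":{"type":"array"},"jaw":{"type":"number"},"force":{"type":"number"}},"required":["deltas"]}

```bash
mkdir -p pics; python3 - <<'E'
from station import manip, vision
import cv2
for n in("scene","top"):
    cv2.imwrite(f"pics/{n}0.png",vision.snapshot(n)[...,::-1])
    print(n,vision.camera_model(n))
s=manip.sense();print(s)
E
```

```text
scene {'camera_matrix': array([[504.72658672,   0.        , 317.17001674],
       [  0.        , 504.72658672, 235.72265297],
       [  0.        ,   0.        ,   1.        ]]), 'rvec': array([ 1.47789194,  2.07266856, -0.87919086]), 'tvec': array([ 0.14891291, -0.29328485,  1.46150313])}
top {'camera_matrix': array([[525.53270819,   0.        , 325.67894939],
       [  0.        , 525.53270819, 232.24054401],
       [  0.        ,   0.        ,   1.        ]]), 'rvec': array([ 2.17828536, -2.20809221,  0.06027217]), 'tvec': array([0.00889455, 0.52544177, 1.07342899])}
{'t': 0.1, 'q': array([-1.38652333e+00,  5.28350374e-01,  1.43378971e+00, -2.40024508e-05,
        1.18140297e+00, -1.78476224e-01]), 'qd': array([-2.97253327e-04, -2.47071016e-03, -2.22840770e-03, -1.96672091e-05,
        3.79835871e-04,  1.58647443e-03]), 'tau': array([-2.63431696e-05, -4.43305600e+01, -1.78585678e+01, -1.07427056e-04,
        3.89685025e-03,  2.64333494e-05]), 'tcp_pos': array([ 0.22169245, -0.58366324,  0.23044056]), 'tool_rot': array([ 9.83595376e-01,  1.80386214e-01, -1.39248151e-05, -9.75162860e-04]), 'force': array([-0.33541341,  0.50004653,  0.1520024 ]), 'ft_torque': array([ 0.02461112, -0.02511069, -0.02761418]), 'gripper_force': 0.0, 'finger_gap': 0.9983434820518154}
```

View pics/top0.png

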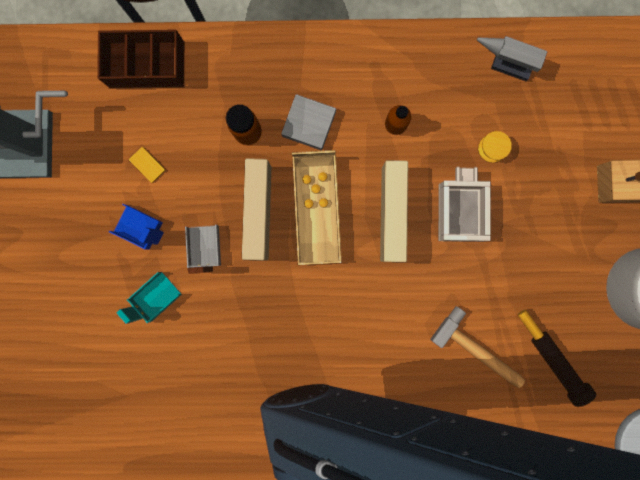

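View pics/scene0.png

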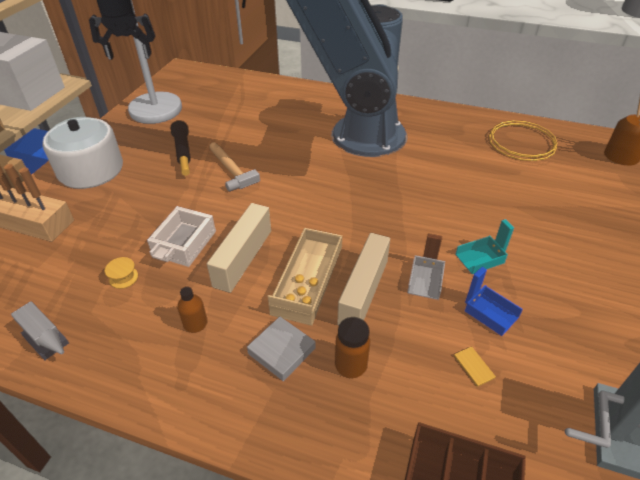

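The top view shows the scoop at (203,247) with its grip to the near side. The tray is at (317,208), with nuggets around (316,190). The crucible is at (466,210), and the bricks are at (256,209) and (395,211). Next I'll enlarge this view and measure by masks.

```bash
cat > h.py <<'E'
from station import manip, vision
import cv2, numpy as np
from scipy.spatial.transform import Rotation as R
def ray(n,uv,z):
    m=vision.camera_model(n);K=m["camera_matrix"];r=cv2.Rodrigues(m["rvec"])[0];t=m["tvec"]
    c=-r.T@t; d=r.T@np.linalg.inv(K)@np.array([uv[0],uv[1],1.])
    return c+d*(z-c[2])/d[2]
def proj(n,p):
    m=vision.camera_model(n)
    return cv2.projectPoints(np.array(p,float).reshape(-1,3),m["rvec"],m["tvec"],m["camera_matrix"],None)[0].reshape(-1,2)
E
python3 - <<'E'
from h import *
t=cv2.imread("pics/top0.png")
cv2.imwrite("pics/crop0.png",cv2.resize(t[140:280,170:330],(800,700))[:600] if 0 else cv2.resize(t[145:275,175:345],(784,600),interpolation=cv2.INTER_CUBIC))
cv2.imwrite("pics/crop1.png",cv2.resize(t[145:275,370:510],(646,600),interpolation=cv2.INTER_CUBIC))
hsv=cv2.cvtColor(t,cv2.COLOR_BGR2HSV)
def blobs(lo,hi,box,amin,z):
    u0,v0,u1,v1=box
    m=np.zeros(t.shape[:2],np.uint8); m[v0:v1,u0:u1]=cv2.inRange(hsv,lo,hi)[v0:v1,u0:u1]
    for c in cv2.findContours(m,cv2.RETR_EXTERNAL,cv2.CHAIN_APPROX_NONE)[0]:
        if cv2.contourArea(c)<amin: continue
        rr=cv2.minAreaRect(c); M=cv2.moments(c)
        cc=np.array([ray("top",p,z)[:2] for p in cv2.boxPoints(rr)])
        print("area",cv2.contourArea(c),"px",np.round(rr[0],1),np.round(rr[1],1),round(rr[2],1),"cen",ray("top",(M['m10']/M['m00'],M['m01']/M['m00']),z)[:2].round(4),"corners",cc.round(4).tolist())
print("nuggets");blobs((12,150,150),(28,255,255),(290,150,345,270),15,.014)
print("crucible");blobs((0,0,60),(180,60,255),(430,160,500,250),200,.05)
print("scoop");blobs((0,0,60),(180,70,255),(180,215,225,275),100,.026)
print("brickL");blobs((0,0,120),(180,110,255),(238,150,275,265),300,.075)
print("brickR");blobs((0,0,120),(180,110,255),(375,150,412,266),300,.075)
print("tray");blobs((0,0,120),(180,140,255),(285,145,350,270),300,.036)
for p in [(185,225),(220,265),(203,269)]: print(p,hsv[p[1],p[0]])
E
```

```text
nuggets
area 226.5 px [317. 265.] [54.  8.] 0.0 cen [0.4545 0.0208] corners [[0.4506, 0.0764], [0.4671, 0.0762], [0.4656, -0.0353], [0.4491, -0.035]]
area 56.5 px [308.3 203.3] [9.2 8.5] 45.0 cen [0.5863 0.0368] corners [[0.5871, 0.0501], [0.5994, 0.0375], [0.5857, 0.0242], [0.5733, 0.0368]]
area 58.0 px [323.  202.5] [9. 8.] 90.0 cen [0.5881 0.0065] corners [[0.597, 0.0147], [0.5968, -0.002], [0.578, -0.0017], [0.5782, 0.0149]]
area 56.5 px [315.2 188.1] [8.5 8.9] 26.6 cen [0.6176 0.0223] corners [[0.6136, 0.0344], [0.6302, 0.0259], [0.6221, 0.0102], [0.6054, 0.0187]]
area 54.0 px [306.  178.5] [9. 8.] 90.0 cen [0.6377 0.0408] corners [[0.6478, 0.0494], [0.6475, 0.0328], [0.6287, 0.033], [0.6289, 0.0497]]
area 54.0 px [322. 176.] [8. 8.] 90.0 cen [0.6428 0.0076] corners [[0.6515, 0.0161], [0.6513, -0.0006], [0.6345, -0.0004], [0.6347, 0.0163]]
area 46.0 px [339.5 153. ] [6. 9.] 90.0 cen [ 0.6909 -0.0307] corners [[0.6973, -0.0201], [0.6971, -0.0389], [0.6844, -0.0387], [0.6847, -0.0199]]
area 26.0 px [302. 151.] [ 2. 24.] 90.0 cen [0.697  0.0542] corners [[0.6986, 0.074], [0.6979, 0
[... 194 characters left out ...]
2247]]
scoop
area 1131.5 px [202.2 246.1] [40.7 32.8] 86.6 cen [0.4992 0.2526] corners [[0.54, 0.2906], [0.5431, 0.2235], [0.4599, 0.2188], [0.4568, 0.2856]]
brickL
area 2119.5 px [254.4 209. ] [ 22.3 100.6] 2.0 cen [0.5693 0.141 ] corners [[0.4723, 0.1666], [0.6701, 0.1588], [0.668, 0.1149], [0.4702, 0.1232]]
brickR
area 2389.5 px [394. 211.] [ 25.4 100.3] 0.8 cen [ 0.5614 -0.1332] corners [[0.4647, -0.1044], [0.6619, -0.111], [0.6604, -0.1611], [0.4633, -0.1539]]
tray
area 4425.0 px [316.6 209.1] [108.5  43.6] 87.1 cen [0.5693 0.0198] corners [[0.6814, 0.0684], [0.6847, -0.0207], [0.4631, -0.0285], [0.4599, 0.0596]]
(185, 225) [ 12 180 149]
(220, 265) [ 11 139  88]
(203, 269) [ 10 170  57]
```

View pics/crop0.png

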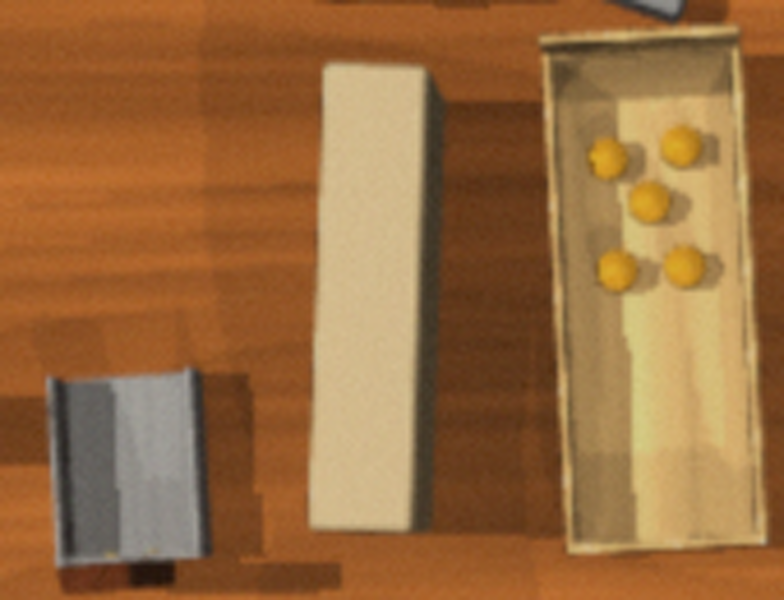

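View pics/crop1.png

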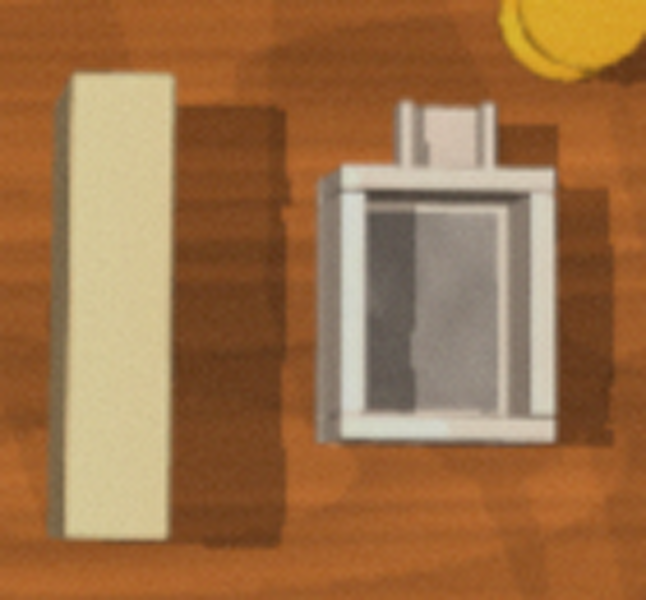

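The crops show the scoop wall-top corners at crop0 (50,380), (190,370), (208,555) and (60,565), with the grip block below the back edge. The tray corners are near (570,550) and (765,542), and the tray's far board is at (541,38)-(738,28). In crop1 the crucible rim runs from (341,168) to (556,440). Now I'll turn these into world poses and check the sizes.

```bash
python3 - <<'E'
from h import *
t=cv2.imread("pics/top0.png");hsv=cv2.cvtColor(t,cv2.COLOR_BGR2HSV)
c0=lambda p:(175+(p[0]+.5)/4.612-.5,145+(p[1]+.5)/4.615-.5)
c1=lambda p:(370+(p[0]+.5)/4.614-.5,145+(p[1]+.5)/4.615-.5)
def quad(name,f,ps,zs):
    w=np.array([ray("top",f(p),z)[:2] for p,z in zip(ps,zs)])  # FL,FR,BR,BL
    F=(w[0]+w[1])/2;B=(w[2]+w[3])/2;L=(w[0]+w[3])/2;Rr=(w[1]+w[2])/2
    print(name,w.round(4).tolist(),"cen",w.mean(0).round(4),"len",np.linalg.norm(F-B).round(4),"wid",np.linalg.norm(L-Rr).round(4),
      "yawL",np.degrees(np.arctan2(*(F-B)[::-1])).round(2),"yawW",np.degrees(np.arctan2(*(L-Rr)[::-1])-np.pi/2).round(2))
quad("scoop",c0,[(49,380),(192,370),(210,555),(60,566)],[.026,.026,.028,.028])
quad("crucible",c1,[(341,168),(556,168),(556,441),(341,441)],[.05]*4)
quad("tray",c0,[(541,38),(739,28),(767,545),(569,552)],[.06,.06,.036,.036])
quad("brickL",c0,[(323,64),(428,67),(414,531),(309,529)],[.075]*4)
quad("brickR",c1,[(71,73),(175,73),(170,539),(65,539)],[.075]*4)
# nuggets via moments
for p in [(308.3,203.3),(323,202.5),(315.2,188.1),(306,178.5),(322,176)]: print(ray("top",p,.011)[:2].round(4))
# grip block in scene view: top at z=.088
s=cv2.imread("pics/scene0.png");h=cv2.cvtColor(s,cv2.COLOR_BGR2HSV)
m=np.zeros(s.shape[:2],np.uint8);b=(slice(225,262),slice(418,448))
m[b]=((h[...,2]<110)&(h[...,1]>60))[b]
for c in cv2.findContours(m*255,0,1)[0]:
    if cv2.contourArea(c)>30: print("grip",cv2.boundingRect(c),cv2.contourArea(c))
E
```

```text
scoop [[0.5397, 0.2895], [0.5432, 0.2259], [0.4611, 0.2177], [0.4572, 0.284]] cen [0.5003 0.2543] len 0.0826 wid 0.065 yawL 4.75 yawW 3.32
crucible [[0.6236, -0.2368], [0.6223, -0.3306], [0.5032, -0.3269], [0.5045, -0.2337]] cen [ 0.5634 -0.282 ] len 0.1192 wid 0.0935 yawL -1.63 yawW -0.78
tray [[0.683, 0.0671], [0.6862, -0.0188], [0.4622, -0.0282], [0.4603, 0.0586]] cen [0.5729 0.0197] len 0.2235 wid 0.0864 yawL 2.3 yawW 1.69
brickL [[0.6699, 0.1594], [0.668, 0.1146], [0.4702, 0.122], [0.4717, 0.1664]] cen [0.57   0.1406] len 0.1981 wid 0.0446 yawL -2.07 yawW -2.15
brickR [[0.6622, -0.117], [0.6616, -0.1614], [0.4631, -0.1549], [0.4637, -0.1105]] cen [ 0.5627 -0.1359] len 0.1986 wid 0.0444 yawL -1.87 yawW -0.78
[0.5866 0.0371]
[0.5878 0.0065]
[0.6182 0.0224]
[0.6387 0.0413]
[0.6435 0.0078]
grip (424, 237, 17, 22) 247.5
```

>>> drive_tool(deltas=[[[144, -139, 0, -0.6], [144, -139, 0, -0.6], [144, -139, 0, -0.6], [144, -139, 0, -0.6], [144, -139, 0, -0.6]]], jaw=70)

```text
t: 0.52
tcp_pos: [0.3074, -0.3998, 0.2308]
tool_rot: [0.885, 0.466, 0.0, -0.001]
force: [1.3, -0.3, -0.5]
finger_gap: 0.822
gripper_force: 0.0
```

>>> drive_tool(deltas=[[[205, 10, 0, -0.6], [205, 10, 0, -0.6], [205, 10, 0, -0.6], [205, 10, 0, -0.6], [205, 10, 0, -0.6]]])

```text
t: 0.93
tcp_pos: [0.4331, -0.2384, 0.2311]
tool_rot: [0.708, 0.706, 0.0, -0.0]
force: [0.7, -0.7, 0.3]
finger_gap: 0.816
gripper_force: 0.0
```

```bash
cat >> h.py <<'E'
def plan(xyz,yaw):
    """shift (mm) in tool axes and turn for a target TCP and tool-y world angle (deg)"""
    s=manip.sense(); r=R.from_quat(s["tool_rot"]); M=r.as_matrix()
    d=M.T@(np.array(xyz)-s["tcp_pos"])*1000
    ya=np.degrees(np.arctan2(M[1,1],M[0,1]))
    print("t",round(s["t"],2),"tcp",s["tcp_pos"].round(4),"ya",ya.round(2),"F",s["force"].round(1),"tilt",np.degrees(np.arccos(-M[2,2])).round(2),"-> d",d.round(1),"turn",np.radians(ya-yaw).round(4),"gap",round(s["finger_gap"],3))
E
python3 - <<'E'
from h import *
plan((.4523,.2507,.2),4)
E
```

```text
t 0.93 tcp [ 0.4331 -0.2384  0.2311] ya -0.12 F [ 0.7 -0.7  0.3] tilt 0.04 -> d [489.1  18.1  31.5] turn -0.072 gap 0.816
```

>>> drive_tool(deltas=[[[200, 10, 0, -0.07], [200, 10, 0, -0.07], [200, 10, 0, -0.07], [200, 10, 0, -0.07], [200, 10, 0, -0.07]]])

```text
t: 1.35
tcp_pos: [0.443, -0.0379, 0.231]
tool_rot: [0.685, 0.729, -0.0, -0.001]
force: [0.2, 0.1, 0.2]
finger_gap: 0.821
gripper_force: 0.0
```

>>> drive_tool(deltas=[[[200, -5, 0, 0], [200, -5, 0, 0], [200, -5, 0, 0], [200, -5, 0, 0], [200, -5, 0, 0]]])

```text
t: 1.77
tcp_pos: [0.4255, 0.1612, 0.2312]
tool_rot: [0.684, 0.729, -0.0, -0.0]
force: [0.1, 0.3, -0.4]
finger_gap: 0.817
gripper_force: 0.0
```

```bash
python3 - <<'E'
from h import *
plan((.4523,.2507,.11),4)
s=cv2.imread("pics/scene0.png")
cv2.imwrite("pics/sc1.png",cv2.resize(s[215:315,395:520],(750,600),interpolation=cv2.INTER_CUBIC))
# predicted grip-block top corners in the scene view
c,sn=np.cos(np.radians(4)),np.sin(np.radians(4))
for x,y in [(-54,15),(-54,-15),(-42,-15),(-42,15)]:
    w=(.5003+(x*c-y*sn)/1000,.2543+(x*sn+y*c)/1000,.088)
    p=proj("scene",w)[0]; print(w,p.round(1),((p-[395,215])*6).round())
E
```

```text
t 1.77 tcp [0.4255 0.1612 0.2312] ya 3.61 F [ 0.1  0.3 -0.4] tilt 0.04 -> d [ 87.6  32.4 121.2] turn -0.0067 gap 0.817
(np.float64(0.4453851941798076), np.float64(0.26549661117171464), 0.088) [440.3 234.8] [272. 119.]
(np.float64(0.4474778883921313), np.float64(0.2355696896639199), 0.088) [425.6 232.2] [183. 103.]
(np.float64(0.4594486569952492), np.float64(0.2364067673488494), 0.088) [424.9 236.1] [179. 127.]
(np.float64(0.45735596278292545), np.float64(0.2663336888566441), 0.088) [439.7 238.7] [268. 142.]
```

View pics/sc1.png

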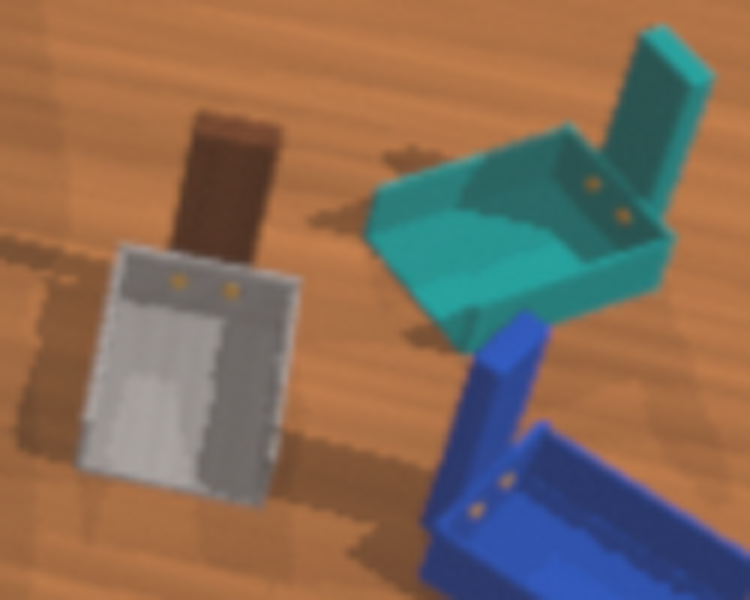

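The grip block top lies at crop (197-283, 112-148), about 3 mm further +y than predicted. I'll aim at (0.4535, 0.253).

>>> drive_tool(deltas=[[[40, 16, 30, -0.007], [80, 32, 60, -0.007], [90, 33, 90, -0.007], [90, 33, 120, -0.007], [90, 33, 120, -0.007]]])

```text
t: 2.18
tcp_pos: [0.4492, 0.2505, 0.1041]
tool_rot: [0.681, 0.732, -0.007, -0.004]
force: [-1.3, 0.7, -0.3]
finger_gap: 0.818
gripper_force: 0.0
```

```bash
python3 - <<'E'
from h import *
plan((.4535,.2530,.050),4)
E
```

```text
t 2.18 tcp [0.4492 0.2505 0.1041] ya 4.11 F [-1.3  0.7 -0.3] tilt 0.88 -> d [ 2.3  5.2 54. ] turn 0.0019 gap 0.818
```

>>> drive_tool(deltas=[[[0, 0, 0, 0], [0, 0, 20, 0], [0, 0, 40, 0], [0, 0, 56, 0], [0, 0, 56, 0]]])

```text
t: 2.6
tcp_pos: [0.454, 0.2493, 0.056]
tool_rot: [0.683, 0.731, -0.0, -0.0]
force: [0.0, 0.5, 0.3]
finger_gap: 0.822
gripper_force: 0.0
```

```bash
python3 - <<'E'
from h import *
plan((.4535,.2530,.050),4)
E
```

```text
t 2.6 tcp [0.454  0.2493 0.056 ] ya 3.86 F [0.  0.5 0.3] tilt 0.03 -> d [ 3.7 -0.2  6. ] turn -0.0024 gap 0.822
```

>>> drive_tool(deltas=[[[3.5, 0, 6, 0], [3.5, 0, 6, 0], [3.5, 0, 6, 0]]])

```text
t: 2.85
tcp_pos: [0.4549, 0.2541, 0.051]
tool_rot: [0.682, 0.731, 0.001, 0.001]
force: [0.1, -0.8, 0.1]
finger_gap: 0.819
gripper_force: 0.0
```

>>> drive_tool(deltas=[[[0, 0, 0, 0], [0, 0, 0, 0], [0, 0, 0, 0], [0, 0, 0, 0], [0, 0, 0, 0]]], jaw=0, force=90)

```text
t: 3.27
tcp_pos: [0.4537, 0.2539, 0.0497]
tool_rot: [0.682, 0.731, -0.0, 0.0]
force: [1.7, -1.5, 1.6]
finger_gap: 0.13
gripper_force: 87.5
```

>>> drive_tool(deltas=[[[0, 0, 0, 0], [0, 0, 0, 0], [0, 0, 0, 0], [0, 0, 0, 0], [0, 0, 0, 0]]])

```text
t: 3.68
tcp_pos: [0.4537, 0.2539, 0.0497]
tool_rot: [0.682, 0.731, 0.0, 0.0]
force: [-0.8, -0.2, 5.6]
finger_gap: 0.129
gripper_force: 88.0
```

```bash
python3 - <<'E'
from h import *
plan((.4535,.2530,.150),4)
E
```

```text
t 3.68 tcp [0.4537 0.2539 0.0497] ya 3.95 F [-0.8 -0.2  5.6] tilt 0.0 -> d [  -0.9   -0.3 -100.3] turn -0.0008 gap 0.129
```

>>> drive_tool(deltas=[[[0, 0, -10, 0], [0, 0, -40, 0], [0, 0, -75, 0], [0, 0, -105, 0], [0, 0, -105, 0]]])

```text
t: 4.1
tcp_pos: [0.4572, 0.2552, 0.1597]
tool_rot: [0.682, 0.731, 0.005, 0.003]
force: [0.9, 0.2, -1.4]
finger_gap: 0.128
gripper_force: 88.0
```

>>> drive_tool(deltas=[[[-35, 4, 0, 0.01], [-70, 10, 0, 0.02], [-105, 16, 0, 0.03], [-140, 22, 0, 0.03], [-175, 30, 0, 0.03]]])

```text
t: 4.52
tcp_pos: [0.4946, 0.0801, 0.1536]
tool_rot: [0.693, 0.721, -0.001, -0.001]
force: [0.7, 1.8, -1.7]
finger_gap: 0.131
gripper_force: 88.0
```

```bash
python3 - <<'E'
from h import *
plan((.4815,.0164,.150),2.1)
E
```

```text
t 4.52 tcp [0.4946 0.0801 0.1536] ya 2.27 F [ 0.7  1.8 -1.7] tilt 0.15 -> d [-63.1 -15.6   3.7] turn 0.003 gap 0.131
```

>>> drive_tool(deltas=[[[-33, -8, 2, 0.003], [-63, -15, 3, 0.003], [-63, -15, 3, 0.003], [-63, -15, 3, 0.003], [-63, -15, 3, 0.003]]])

```text
t: 4.93
tcp_pos: [0.4828, 0.0181, 0.1509]
tool_rot: [0.695, 0.719, -0.0, -0.001]
force: [0.5, 0.7, -2.2]
finger_gap: 0.128
gripper_force: 88.1
```

```bash
python3 - <<'E'
from h import *
plan((.4815,.0164,.150),2.1)
t=vision.snapshot("top")[...,::-1]
cv2.imwrite("pics/top1.png",t)
cv2.imwrite("pics/crop2.png",cv2.resize(t[140:290,270:390],(480*1,600),interpolation=cv2.INTER_CUBIC))
E
```

```text
t 4.93 tcp [0.4828 0.0181 0.1509] ya 2.02 F [ 0.5  0.7 -2.2] tilt 0.08 -> d [-1.7 -1.3  0.9] turn -0.0015 gap 0.128
```

View pics/crop2.png

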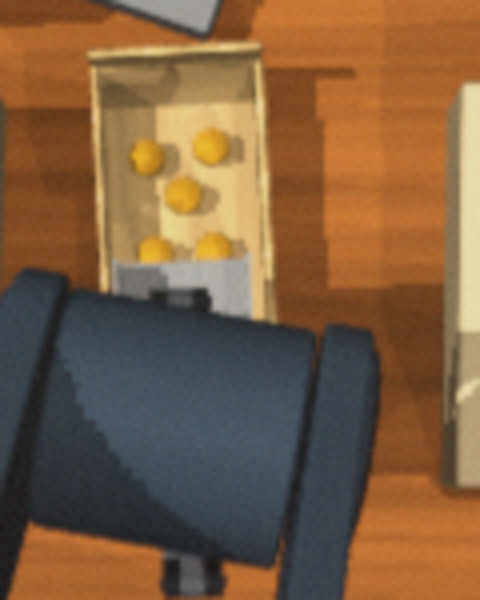

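The scoop's front edge runs from crop (115,264) to (250,258), over the near end of the tray. The nearest nuggets are just ahead of it at (155,250) and (213,247). I'll check the lateral offset against the TCP.

```bash
python3 - <<'E'
from h import *
for z in (.127,.103):
    a=ray("top",(298.4,205.6),z);b=ray("top",(332.1,204.1),z)
    print(z,a.round(4),b.round(4),((a+b)/2).round(4),np.linalg.norm(a-b).round(4),np.degrees(np.arctan2(-(b-a)[0],(b-a)[1])).round(2))
# column of actual transitions
t=cv2.imread("pics/top1.png")
for v in(207,209): print(t[v,292:340].tolist())
E
```

```text
0.127 [0.5696 0.0519 0.127 ] [ 0.5716 -0.0109  0.127 ] [0.5706 0.0205 0.127 ] 0.0628 -178.22
0.103 [0.5722 0.0531 0.103 ] [ 0.5742 -0.0112  0.103 ] [0.5732 0.0209 0.103 ] 0.0643 -178.22
[[30, 63, 112], [32, 65, 112], [45, 84, 129], [109, 165, 207], [110, 171, 207], [84, 122, 151], [135, 149, 159], [117, 125, 127], [108, 115, 118], [116, 119, 123], [111, 117, 123], [114, 120, 122], [115, 122, 122], [112, 117, 118], [115, 119, 121], [114, 118, 121], [115, 121, 123], [121, 122, 126], [148, 153, 155], [163, 169, 172], [170, 176, 178], [170, 173, 178], [168, 174, 177], [169, 172, 178], [173, 176, 181], [169, 177, 176], [167, 173, 176], [167, 171, 175], [169, 176, 175], [172, 181, 182], [172, 179, 180], [170, 175, 177], [170, 177, 177], [167, 174, 176], [158, 161, 166], [158, 162, 165], [158, 164, 167], [156, 163, 164], [160, 166, 169], [150, 160, 165], [149, 179, 201], [125, 183, 219], [117, 180, 220], [117, 178, 220], [118, 182, 212], [125, 190, 222], [68, 112, 148], [40, 78, 124]]
[[30, 61, 106], [32, 63, 105], [47, 82, 124], [129, 177, 210], [120, 180, 214], [81, 120, 147], [127, 143, 157], [116, 126, 130], [100, 103, 104], [108, 115, 117], [109, 114, 117], [114, 118, 119], [112, 114, 117], [112, 117, 119], [109, 112, 115], [107, 109, 114], [116, 118, 122], [112, 116, 118], [110, 116, 117], [120, 123, 128], [160, 163, 166], [168, 175, 177], [168, 175, 176], [166, 172, 175], [172, 177, 180], [170, 174, 177], [168, 173, 176], [165, 174, 175], [168, 171, 175], [173, 181, 183], [168, 174, 179], [167, 174, 173], [166, 173, 176], [168, 174, 175], [157, 163, 167], [155, 163, 165], [159, 165, 167], [155, 159, 163], [161, 166, 170], [163, 168, 173], [158, 178, 195], [131, 185, 220], [119, 185, 223], [118, 181, 220], [100, 157, 191], [112, 171, 202], [68, 112, 149], [34, 73, 120]]
```

>>> drive_tool(deltas=[[[-1.7, -3.3, 0, -0.002], [-1.7, -3.3, 0, -0.002], [-1.7, -3.3, 20, -0.002], [-1.7, -3.3, 40, -0.002], [-1.7, -3.3, 55, -0.002]]])

```text
t: 5.4
tcp_pos: [0.4798, 0.017, 0.0956]
tool_rot: [0.693, 0.721, 0.0, 0.0]
force: [-0.2, -0.0, -2.0]
finger_gap: 0.129
gripper_force: 88.0
```

>>> drive_tool(deltas=[[[0, 0, 0, 0], [0, 0, 0, 0]]])

```text
t: 5.57
tcp_pos: [0.4794, 0.0168, 0.0959]
tool_rot: [0.693, 0.721, -0.001, -0.001]
force: [0.8, 0.6, -1.3]
finger_gap: 0.127
gripper_force: 87.9
```

```bash
python3 - <<'E'
from h import *
plan((.4795,.0163,.0545),2.1)
E
```

```text
t 5.57 tcp [0.4794 0.0168 0.0959] ya 2.25 F [ 0.8  0.6 -1.3] tilt 0.12 -> d [-0.5  0.1 41.4] turn 0.0026 gap 0.127
```

>>> drive_tool(deltas=[[[-0.5, 0, 15, 0.002], [-0.5, 0, 28, 0.002], [-0.5, 0, 38, 0.002], [-0.5, 0, 41, 0.002], [-0.5, 0, 42, 0.002]]])

```text
t: 5.98
tcp_pos: [0.4801, 0.0157, 0.0543]
tool_rot: [0.694, 0.72, -0.0, -0.0]
force: [-0.0, -0.4, -1.9]
finger_gap: 0.128
gripper_force: 88.0
```

>>> drive_tool(deltas=[[[0, 0, 0, 0], [0, 0, 0, 0]]])

```text
t: 6.15
tcp_pos: [0.4806, 0.0155, 0.0549]
tool_rot: [0.694, 0.72, 0.0, 0.001]
force: [-0.8, -0.1, -1.3]
finger_gap: 0.126
gripper_force: 88.0
```

```bash
python3 - <<'E'
from h import *
plan((.4795,.0163,.0537),2.1)
E
```

```text
t 6.15 tcp [0.4806 0.0155 0.0549] ya 2.07 F [-0.8 -0.1 -1.3] tilt 0.08 -> d [ 0.9 -1.   1.2] turn -0.0005 gap 0.126
```

>>> drive_tool(deltas=[[[0.7, 0, 1, 0], [0.7, 0, 1.2, 0], [0.7, 0, 1.2, 0]]])

```text
t: 6.4
tcp_pos: [0.4804, 0.0162, 0.0536]
tool_rot: [0.694, 0.72, 0.0, 0.0]
force: [-0.1, 0.9, 1.9]
finger_gap: 0.126
gripper_force: 88.7
```

>>> drive_tool(deltas=[[[0, 10, 0, 0], [0, 20, 0, 0], [0, 30, 0, 0], [0, 40, 0, 0], [0, 50, 0, 0]]])

```text
t: 6.82
tcp_pos: [0.5284, 0.0183, 0.0537]
tool_rot: [0.694, 0.72, -0.001, -0.002]
force: [-6.2, -0.6, 8.3]
finger_gap: 0.128
gripper_force: 89.6
```

>>> drive_tool(deltas=[[[0, 8, 0, 0], [0, 16, 0, 0], [0, 24, 0, 0], [0, 30, 0, 0], [0, 36, 0, 0]]])

```text
t: 7.23
tcp_pos: [0.5644, 0.0195, 0.0537]
tool_rot: [0.694, 0.72, -0.001, -0.001]
force: [-7.7, -0.7, 9.2]
finger_gap: 0.132
gripper_force: 89.8
```

```bash
python3 - <<'E'
from h import *
plan((.5794-.004*.999,.0200-.004*.037,.0537),2.1)
for n in("top","scene"):
    t=vision.snapshot(n)[...,::-1]; cv2.imwrite(f"pics/{n}2.png",t)
    if n=="top": a=cv2.resize(t[140:240,270:370],(400,400),interpolation=cv2.INTER_CUBIC)
    else: b=cv2.resize(t[220:320,260:360],(400,400),interpolation=cv2.INTER_CUBIC)
cv2.imwrite("pics/pair2.png",np.hstack([a,b]))
E
```

```text
t 7.23 tcp [0.5644 0.0195 0.0537] ya 2.08 F [-7.7 -0.7  9.2] tilt 0.22 -> d [-0.1 11.1 -0. ] turn -0.0003 gap 0.132
```

View pics/pair2.png

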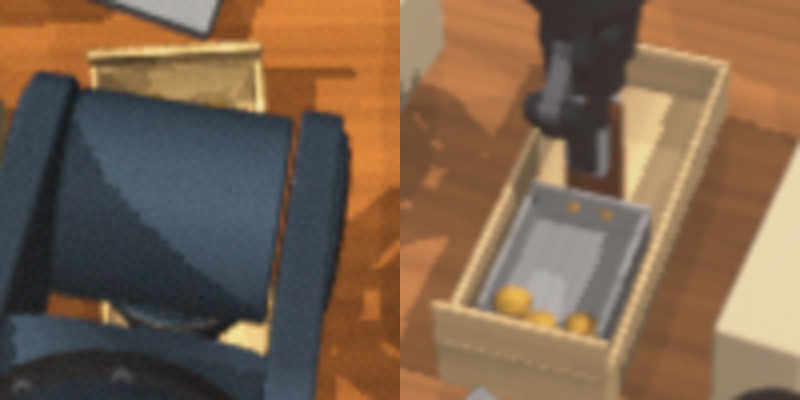

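Now in the scene view, the scoop's front is close to the ramp. At least three nuggets show at (515,300), (540,320) and (580,322) in the crop, at the pan's mouth. I'll continue to the ramp foot.

>>> drive_tool(deltas=[[[0, 4, 0, 0], [0, 8, 0, 0], [0, 11, 0, 0], [0, 12, 0, 0], [0, 12, 0, 0]]])

```text
t: 7.75
tcp_pos: [0.5759, 0.0199, 0.0537]
tool_rot: [0.694, 0.72, -0.001, -0.001]
force: [-6.0, -0.2, 9.0]
finger_gap: 0.13
gripper_force: 89.7
```

```bash
cat > look.py <<'E'
from h import *
import sys
k=sys.argv[1]
plan((.5794-.004*.999,.0200-.004*.037,.0537),2.1)
s=vision.snapshot("scene")[...,::-1]; cv2.imwrite(f"pics/scene{k}.png",s)
cv2.imwrite(f"pics/v{k}.png",cv2.resize(s[230:330,265:345],(480,600),interpolation=cv2.INTER_CUBIC))
E
python3 look.py 3
```

```text
t 7.75 tcp [0.5759 0.0199 0.0537] ya 2.09 F [-6.  -0.2  9. ] tilt 0.22 -> d [-0.  -0.5 -0. ] turn -0.0002 gap 0.13
```

View pics/v3.png

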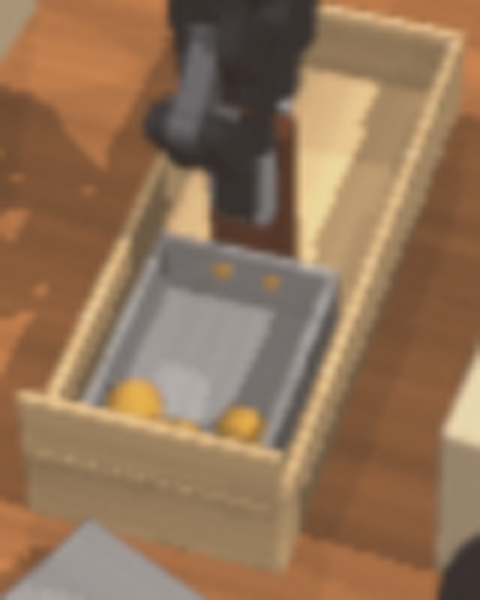

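```bash
cat >> h.py <<'E'
def tray(w):
    a=np.radians(2.1);d=np.array(w[:2])-[.5794,.0200]
    return np.round([d[0]*np.cos(a)+d[1]*np.sin(a),-d[0]*np.sin(a)+d[1]*np.cos(a)],4)
def nug(f,box,zs=(.013,.025,.035)):
    t=cv2.imread(f);h=cv2.cvtColor(t,cv2.COLOR_BGR2HSV);m=np.zeros(t.shape[:2],np.uint8)
    u0,v0,u1,v1=box;m[v0:v1,u0:u1]=cv2.inRange(h,(12,165,120),(30,255,255))[v0:v1,u0:u1]
    n,l,st,ce=cv2.connectedComponentsWithStats(m)
    for i in range(1,n):
        if st[i,4]>8: print("blob",ce[i].round(1),st[i].tolist(),[tray(ray("scene",ce[i],z)).tolist() for z in zs])
E
python3 - <<'E'
from h import *
nug("pics/scene3.png",(268,270,320,310))
print("occl",[tray(ray("scene",p,.013)).tolist() for p in [(270,296),(312,305)]])
E
```

```text
blob [287.4 296.3] [285, 295, 6, 4, 18] [[0.0616, -0.0201], [0.0705, -0.0163], [0.078, -0.0132]]
blob [304.9 300.1] [303, 299, 5, 3, 10] [[0.0607, 0.0167], [0.0697, 0.0199], [0.0772, 0.0226]]
occl [[0.0711, -0.0541], [0.0684, 0.034]]
```

>>> drive_tool(deltas=[[[0, 1, 0, 0], [0, 1.5, -2, 0], [0, 2.5, -4, 0], [0, 3.5, -6, 0], [0, 4, -8, 0]]])

```text
t: 8.22
tcp_pos: [0.5792, 0.0203, 0.0599]
tool_rot: [0.694, 0.72, -0.002, -0.003]
force: [-4.4, -0.3, -3.2]
finger_gap: 0.125
gripper_force: 87.8
```

>>> drive_tool(deltas=[[[0, 1, -2, 0], [0, 2, -4, 0], [0, 3, -6, 0], [0, 4, -8, 0], [0, 4.5, -10, 0]]])

```text
t: 8.63
tcp_pos: [0.5839, 0.0205, 0.07]
tool_rot: [0.694, 0.72, -0.002, -0.003]
force: [-4.8, 0.3, -2.8]
finger_gap: 0.132
gripper_force: 87.9
```

```bash
python3 - <<'E'
from h import *
plan((.5794,.02,.0537),2.1)
print(tray(manip.sense()["tcp_pos"]))
cv2.imwrite("pics/scene4.png",vision.snapshot("scene")[...,::-1])
nug("pics/scene4.png",(268,260,325,310),(.03,.04,.05))
E
```

```text
t 8.63 tcp [0.5839 0.0205 0.07  ] ya 2.09 F [-4.8  0.3 -2.8] tilt 0.36 -> d [-0.3 -4.4 16.3] turn -0.0002 gap 0.132
[0.0045 0.0003]
blob [285.6 295.1] [283, 293, 6, 5, 27] [[0.0725, -0.0193], [0.08, -0.0161], [0.0874, -0.0129]]
blob [303.8 298.8] [302, 297, 5, 4, 13] [[0.0709, 0.0181], [0.0784, 0.0208], [0.0859, 0.0235]]
```

>>> drive_tool(deltas=[[[0, 1.5, -3, 0], [0, 3, -6, 0], [0, 4, -9, 0], [0, 5, -12, 0], [0, 5.5, -15, 0]]])

```text
t: 9.1
tcp_pos: [0.5911, 0.0205, 0.0855]
tool_rot: [0.694, 0.72, -0.001, -0.001]
force: [-3.5, 0.8, -3.7]
finger_gap: 0.128
gripper_force: 88.1
```

>>> drive_tool(deltas=[[[0, 0.3, -3, 0], [0, 0.3, -6, 0], [0, 0.3, -9, 0], [0, 0.3, -12, 0], [0, 0.3, -12, 0]]])

```text
t: 9.52
tcp_pos: [0.5921, 0.0202, 0.0987]
tool_rot: [0.694, 0.72, -0.0, 0.0]
force: [-4.9, -0.7, -3.3]
finger_gap: 0.131
gripper_force: 88.5
```

```bash
python3 - <<'E'
from h import *
plan((.5794,.02,.0537),2.1)
print(tray(manip.sense()["tcp_pos"]))
cv2.imwrite("pics/scene5.png",vision.snapshot("scene")[...,::-1])
nug("pics/scene5.png",(268,250,330,315),(.055,.065))
E
```

```text
t 9.52 tcp [0.5921 0.0202 0.0987] ya 2.08 F [-4.9 -0.7 -3.3] tilt 0.01 -> d [  0.2 -12.7  45. ] turn -0.0004 gap 0.131
[ 0.0127 -0.0002]
blob [285.4 292.2] [278, 285, 17, 14, 113] [[0.0847, -0.014], [0.0923, -0.0107]]
blob [300.8 294.6] [297, 289, 8, 12, 50] [[0.0816, 0.0162], [0.0892, 0.0191]]
```

```bash
python3 -c "
import cv2
s=cv2.imread('pics/scene5.png');cv2.imwrite('pics/v5.png',cv2.resize(s[240:330,260:340],(640,600)if 0 else (533,600),interpolation=cv2.INTER_CUBIC))"
```

```text
(no output)
```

View pics/v5.png

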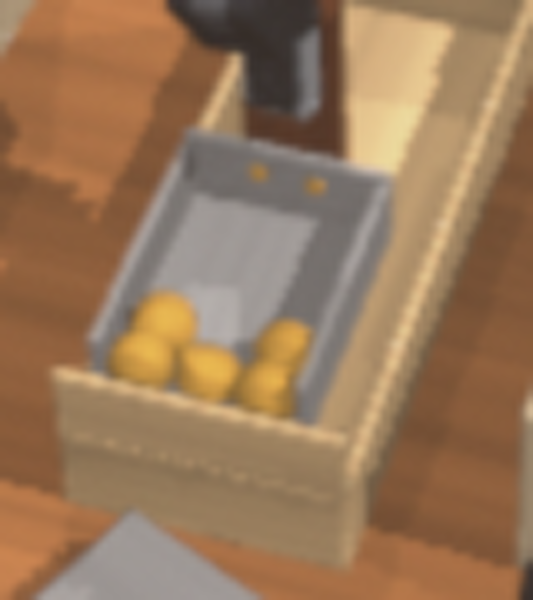

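The crop shows all five nuggets in the pan, clustered near the open front at (165,320), (143,358), (207,373), (285,347) and (265,388). I'll back off the board gently, then lift.

>>> drive_tool(deltas=[[[0, -0.5, 0, 0], [0, -1.5, 0, 0], [0, -2.5, 0, 0], [0, -3.5, 0, 0], [0, -4, 0, 0]]])

```text
t: 9.98
tcp_pos: [0.5902, 0.0198, 0.0988]
tool_rot: [0.694, 0.72, 0.001, 0.002]
force: [0.1, 0.2, -3.5]
finger_gap: 0.124
gripper_force: 88.4
```

>>> drive_tool(deltas=[[[0, 0, -3, 0], [0, 0, -9, 0], [0, 0, -18, 0], [0, 0, -27, 0], [0, 0, -36, 0]]])

```text
t: 10.4
tcp_pos: [0.5888, 0.0201, 0.1355]
tool_rot: [0.694, 0.72, 0.0, 0.001]
force: [0.5, 0.4, -3.3]
finger_gap: 0.131
gripper_force: 88.2
```

>>> drive_tool(deltas=[[[0, 0, -8, 0], [0, 0, -14, 0], [0, 0, -18, 0], [0, 0, -20, 0], [0, 0, -20, 0]]])

```text
t: 10.82
tcp_pos: [0.5884, 0.0201, 0.1547]
tool_rot: [0.694, 0.72, 0.0, 0.0]
force: [0.1, 0.6, -2.6]
finger_gap: 0.132
gripper_force: 88.3
```

```bash
python3 - <<'E'
from h import *
a=np.radians(-1.2)
plan((.5634-.048*np.cos(a),-.282-.048*np.sin(a),.155),-1.2)
cv2.imwrite("pics/scene6.png",vision.snapshot("scene")[...,::-1])
nug("pics/scene6.png",(260,220,340,315),(.115,))
E
```

```text
t 10.82 tcp [0.5884 0.0201 0.1547] ya 2.06 F [ 0.1  0.6 -2.6] tilt 0.05 -> d [-298.3  -83.8   -0.3] turn 0.057 gap 0.132
blob [284.3 272. ] [276, 265, 18, 14, 124] [[0.0857, -0.0125]]
blob [302.1 269.9] [300, 268, 5, 5, 19] [[0.0712, 0.0171]]
blob [298.9 277.5] [296, 275, 6, 6, 29] [[0.0905, 0.0175]]
```

>>> drive_tool(deltas=[[[-3, -1, 0, 0.002], [-9, -2.5, 0, 0.004], [-18, -5, 0, 0.006], [-29, -8, 0, 0.008], [-42, -12, 0, 0.01]]])

```text
t: 11.28
tcp_pos: [0.5774, -0.0234, 0.1539]
tool_rot: [0.698, 0.716, -0.0, -0.0]
force: [-0.2, 0.4, -2.3]
finger_gap: 0.131
gripper_force: 88.4
```

>>> drive_tool(deltas=[[[-14, -4, 0, 0.002], [-28, -8, 0, 0.004], [-42, -12, 0, 0.006], [-56, -16, 0, 0.008], [-70, -20, 0, 0.012]]])

```text
t: 11.7
tcp_pos: [0.5588, -0.0949, 0.1541]
tool_rot: [0.703, 0.712, -0.0, -0.0]
force: [0.1, -0.4, -3.0]
finger_gap: 0.127
gripper_force: 88.4
```

>>> drive_tool(deltas=[[[-14, -4, 0, 0.002], [-28, -8, 0, 0.004], [-42, -12, 0, 0.006], [-56, -16, 0, 0.008], [-70, -20, 0, 0.012]]])

```text
t: 12.12
tcp_pos: [0.5396, -0.1651, 0.1541]
tool_rot: [0.707, 0.707, -0.0, -0.0]
force: [-0.7, -0.7, -3.0]
finger_gap: 0.129
gripper_force: 88.4
```

>>> drive_tool(deltas=[[[-14, -4, 0, 0.002], [-27, -8, 0, 0.004], [-39, -11, 0, 0.006], [-50, -14, 0, 0.008], [-58, -16, 0, 0.012]]])

```text
t: 12.53
tcp_pos: [0.5242, -0.2228, 0.1541]
tool_rot: [0.711, 0.703, -0.0, 0.0]
force: [-0.1, -0.8, -3.3]
finger_gap: 0.128
gripper_force: 88.4
```

>>> drive_tool(deltas=[[[-5, -1, 0, 0.002], [-8, -2, 0, 0.004], [-10, -2, 0, 0.006], [-10, -2, 0, 0.006], [-10, -2, 0, 0.006]]])

```text
t: 12.95
tcp_pos: [0.5226, -0.2306, 0.1541]
tool_rot: [0.713, 0.702, 0.0, -0.0]
force: [0.5, -0.2, -3.3]
finger_gap: 0.131
gripper_force: 88.4
```

```bash
python3 - <<'E'
from h import *
a=np.radians(-1.2)
plan((.5634-.048*np.cos(a),-.282-.048*np.sin(a),.155),-1.2)
s=vision.snapshot("scene")[...,::-1]
cv2.imwrite("pics/scene7.png",s)
nug("pics/scene7.png",(140,170,260,290),(.115,))
E
```

```text
t 12.95 tcp [ 0.5226 -0.2306  0.1541] ya -0.89 F [ 0.5 -0.2 -3.3] tilt 0.02 -> d [-50.5  -6.5  -1. ] turn 0.0055 gap 0.131
blob [182.3 219.8] [173, 213, 21, 14, 120] [[0.0115, -0.261]]
```

>>> drive_tool(deltas=[[[-3, 0, 0, 0.001], [-9, -1, 0, 0.002], [-17, -2, 0, 0.003], [-26, -3, 0, 0.005], [-35, -4.5, 0, 0.005]]])

```text
t: 13.42
tcp_pos: [0.5175, -0.2672, 0.1542]
tool_rot: [0.715, 0.7, -0.0, 0.0]
force: [1.0, -0.2, -3.5]
finger_gap: 0.129
gripper_force: 88.4
```

>>> drive_tool(deltas=[[[-7, -1, 0, 0], [-12, -1.5, 0, 0], [-15, -2, 0, 0], [-15, -2, 0, 0], [-15, -2, 0, 0]]])

```text
t: 13.83
tcp_pos: [0.515, -0.281, 0.154]
tool_rot: [0.715, 0.699, 0.0, -0.0]
force: [0.2, -0.5, -3.4]
finger_gap: 0.128
gripper_force: 88.4
```

>>> drive_tool(deltas=[[[0, 0, 2, 0], [0, 0, 6, 0], [0, 0, 11, 0], [0, 0, 16, 0], [0, 0, 20, 0]]])

```text
t: 14.25
tcp_pos: [0.515, -0.2804, 0.1332]
tool_rot: [0.714, 0.7, -0.0, -0.001]
force: [-0.1, 0.4, -3.0]
finger_gap: 0.129
gripper_force: 88.4
```

```bash
python3 - <<'E'
from h import *
a=np.radians(-1.2)
plan((.5634-.048*np.cos(a),-.282-.048*np.sin(a),.116),-1.2)
a=vision.snapshot("scene")[...,::-1];cv2.imwrite("pics/scene8.png",a)
b=vision.snapshot("top")[...,::-1];cv2.imwrite("pics/top8.png",b)
cv2.imwrite("pics/pair8.png",np.hstack([cv2.resize(a[180:280,130:230],(400,400),interpolation=cv2.INTER_CUBIC),cv2.resize(b[150:250,420:520],(400,400),interpolation=cv2.INTER_CUBIC)]))
E
```

```text
t 14.25 tcp [ 0.515  -0.2804  0.1332] ya -1.18 F [-0.1  0.4 -3. ] tilt 0.06 -> d [-0.5  0.5 17.2] turn 0.0003 gap 0.129
```

View pics/pair8.png

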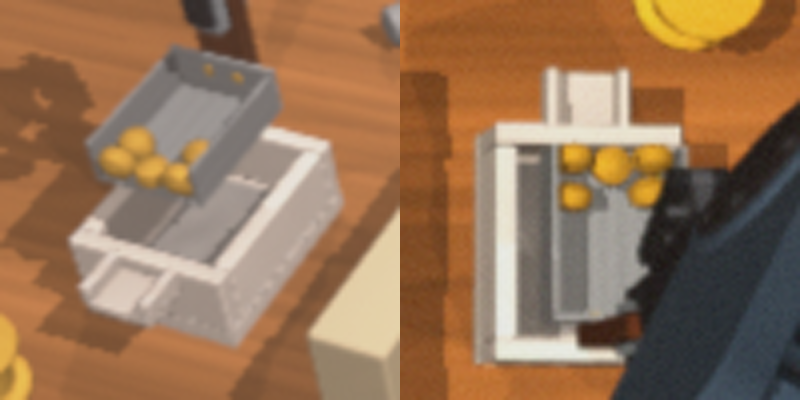

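All five nuggets are in the pan, and the scoop is above the crucible. In the right-hand crop the pan's left wall is at column 553 and its back edge is at row 318. I'll check the centring, then lower.

```bash
python3 - <<'E'
from h import *
for r in (150,318): print(ray("top",(420+153.5/4-.5,150+(r+.5)/4-.5),.1100).round(4))
E
```

```text
[ 0.6025 -0.2501  0.11  ]
[ 0.5227 -0.248   0.11  ]
```

>>> drive_tool(deltas=[[[-0.5, 0, 2, 0], [-0.5, 0, 6, 0], [-0.5, 0, 10, 0], [-0.5, 0, 14, 0], [-0.5, 0, 17, 0]]])

```text
t: 14.77
tcp_pos: [0.515, -0.2813, 0.1165]
tool_rot: [0.715, 0.7, -0.0, -0.0]
force: [-0.6, -0.9, -2.3]
finger_gap: 0.131
gripper_force: 88.4
```

>>> drive_tool(deltas=[[[0, 0, 0, 0], [0, 0, 0, 0], [0, 0, 0, 0], [0, 0, 0, 0], [0, 0, 0, 0]]])

```text
t: 15.18
tcp_pos: [0.5153, -0.2816, 0.1173]
tool_rot: [0.715, 0.7, 0.0, 0.0]
force: [-0.3, -0.2, -2.7]
finger_gap: 0.127
gripper_force: 88.4
```

```bash
python3 - <<'E'
from h import *
a=np.radians(-1.2)
plan((.5634-.048*np.cos(a),-.282-.048*np.sin(a),.116),-1.2)
# pan side wall underside in both views: front lip line height check
cv2.imwrite("pics/scene9.png",vision.snapshot("scene")[...,::-1]);nug("pics/scene9.png",(140,190,220,260),(.075,))
c=np.array([.563,-.2815])
for p in [(.042,.032),(.042,-.032),(-.042,-.032),(-.042,.032)]:
    print(proj("scene",(c[0]+p[0],c[1]+p[1],.0665+.026)).round(1))
E
```

```text
t 15.18 tcp [ 0.5153 -0.2816  0.1173] ya -1.21 F [-0.3 -0.2 -2.7] tilt 0.03 -> d [0.6 0.1 1.3] turn -0.0001 gap 0.127
blob [165.5 224.9] [157, 218, 20, 13, 110] [[-0.0008, -0.3162]]
[[179.4 228.3]]
[[152.8 221.6]]
[[173.5 197.3]]
[[199.1 203.3]]
```

```bash
python3 -c "
from station import manip
print(manip.sign_off())"
```

```text
the job is handed in; nothing more can be done
None
```

I handed the job in at about 15 s: all five nuggets are in the scoop, which is gripped level and centred over the crucible's mouth, about 17 mm above the rim; the hand-in returned no verdict.

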